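Refit the burr carrier of a coffee grinder

TASK

Put the burr carrier back into the open chamber of the small white coffee grinder: turn it so that its four lugs mesh with the four slots, slide it down and press it against the spring until it is fully home, the lug tops flush with the rim. The spring pushes it up again, so finish while still holding it pressed fully home with the gripper; leave everything else on the bar where it is.

Things in the scene. Friction and masses are not known exactly. Their poses are not given: they have to be found in the camera images.
- carrier: Loose dark steel burr carrier, 0.22 kg, upright on the bar left or right, any yaw. Origin: centre of underside, z up. Round core 42 mm in diameter, 26 mm high, foot chamfered. Four straight lugs along its +x, +y, -x, -y axes, 8 mm wide, reaching 28 mm from the axis, 6 to 24 mm above the underside. A quarter turn fits the same.
- carrier_handle (a point): Middle of the carrier's aluminium bar handle, on its axis, 43 mm above its underside; axes as the carrier's. The bar is 40 mm long along x, 12 mm thick along y, and stands 26 to 60 mm above the underside: grip it across y.
- grinder: Small white coffee grinder fixed to the bar, left or right, yaw up to 0.35 rad either way. 170 mm high; round body 104 mm in diameter on a base 190 x 130 mm (x, y), 22 mm high, from 115 mm before the axis to 75 mm behind; spout and black screen on its -x side. The open top is the burr chamber. Origin: on the chamber axis at the bar, z up.
- chamber_mouth (a point): Centre of the chamber mouth, in the plane of the rim, 170 mm above the bar; axes as the grinder's. Hole 46 mm wide with four slots along +x, +y, -x, -y, 11.6 mm wide, reaching 30 mm from the axis, 18 mm deep. Carrier's underside below the rim: 6 mm with lugs unmeshed on the rim; 14 mm meshed, on the spring seat; 24 mm fully home, lugs on the slot floors.
- spring_seat (a joint): Travel (m) of the round sprung steel seat inside the chamber, pushed straight down by the carrier: 0 as it starts, 0.010 with the carrier fully home. Spring: 5 N at 0, 13 N at 0.010, more than the carrier's weight, so it lifts the carrier again when let go.
- tamper: Bystander: steel coffee tamper, 58 mm in diameter, 88 mm high, standing. Origin: centre of its underside.
- brush: Bystander: brush lying near the middle of the bar, about 170 mm long.
- adjusting_ring: Bystander: dark steel ring lying flat, 92 mm in outer diameter, 18 mm high. Origin: centre of its underside.
- hopper: Bystander: clear funnel-shaped bean hopper, 128 mm across its rim, 130 mm high. Origin: centre of its underside.
- milk_jug: Bystander: steel milk jug, 84 mm in diameter, 100 mm high. Origin: centre of its underside.
- cup: Bystander: white cup, 72 mm in diameter, 60 mm high. Origin: centre of its underside.
- bean_jar: Bystander: glass jar with a black cap, 90 mm in diameter, 130 mm high. Origin: centre of its underside.
Not all that is in view belongs to the job. What is shaped like the carrier but green or turquoise is not meant.

How it is judged:
On the way, in this order (a step that is already met when the one before it is completed fails the run):
1. the carrier is lifted off the bar by the gripper (height (world z) of carrier above 0.04 m and contact force between the fingers and carrier above 1 N), for 0.1 s.
2. the carrier's lugs are meshed in the chamber's slots (z of carrier in the frame of chamber_mouth below -0.01 m and horizontal distance between carrier and chamber_mouth below 0.005 m and angle between carrier's own z axis and vertical below 0.12 rad), for 0.1 s.
At the end, for the whole second after the job is handed in: The gripper still holds the carrier pressed home and still (under 10 mm/s): lug tops within 2.5 mm of flush, within 4 mm of the chamber axis, upright within 0.07 rad, spring seat down by over 7.5 of its 10 mm under over 5 N, fingers on the carrier with over 2 N; no bystander moved 30 mm (z of carrier in the frame of chamber_mouth below -0.0215 m and horizontal distance between carrier and chamber_mouth below 0.004 m and angle between carrier's own z axis and vertical below 0.07 rad and value of joint spring_seat above 0.0075 m and contact force between carrier and spring_seat above 5 N and contact force between the fingers and carrier above 2 N and linear speed of carrier below 0.01 m/s); the arm keeps its last pose, push and grip.
It fails at once if a bystander is knocked over or moved by more than 30 mm (distance of any of tamper, brush, adjusting_ring, hopper, milk_jug, cup, bean_jar from where it was at the start of the episode above 0.03 m or angle between any of tamper, hopper, milk_jug, cup, bean_jar's own z axis and vertical above 0.6 rad).
It also fails if it takes over 51 s, if anything falls off the work surface, if the arm or the gripper's body presses on something with over 40 N, if the wrist force passes 120 N, or if a joint passes its speed limit or range.

ROBOT

A 6-joint arm with a two-finger parallel gripper is mounted at the origin on the work surface. World frame = base frame: x ahead of the robot, y to its left, z up, the work surface at z = 0. Lengths are in m, angles in rad, forces in N, time in s.
With the tool pointing down it reaches from about 0.25 to 0.725 m from the base axis. Payload 4 kg.
Tool frame: the origin (TCP) lies at the very end of the fingers, on their centre line; the grasp point (between the pads) lies 19 mm behind it; z points along the fingers, y is the line along which they close (so a half turn about z gives the same grasp; the last joint's range is limited). The gripper opens to 85 mm and grips with 20 to 120 N. Pads are 22 mm wide; open, the fingers measure 114 mm over their backs; the gripper's body (76 mm by 85 mm) begins 54 mm behind the grasp point. The pads swing forward as they close: fully open they stand 13 mm farther back than shut.
Start: joints at [0, 0.241, 0.005, 1.335, 0, 1.571], TCP at [0.5, -0, 0.231] pointing down, gripper open.
Joint ranges: [-2.72, 2.72], [-1.05, 1.87], [-1.09, 1.28], [-1.99, 2.15], [-1.42, 1.44], [-3.14, 3.14]. Speed limits (rad/s): [2.79, 2.79, 3.14, 3.14, 3.14, 3.14].

INTERFACE

Orientations are given as a unit quaternion [x, y, z, w].
In Python, from station import r, imaging, nets gives the robot as it stands. The module is installed in compiled form; this text tells all that it offers.
- The arm moves only by the tool play_rows, never from a script. Its arguments are lists of equal length, an entry for each row: "hand": the closure, from 0 (fully open) to 1 (shut); "linear": the shift along the tool's x, y, z in units of 25 mm (1.0 is 25 mm), a list of three; "yaw": the turn about the tool's z in units of 5 degrees (1.0 is 5 degrees). In form: {"hand": [hand, ...], "linear": [[dx, dy, dz], ...], "yaw": [yaw, ...]}. A call has 1 to 12 rows; each row shifts and turns the commanded pose from where the row before left it, along the tool's axes as they then stand; what a row does not reach is not made up. A row lasts 1/10 s, in which the tool goes at most 50 mm and 8.59 degrees, less where a joint would pass 70% of its speed; a pose out of reach is approached as far as the arm can. A call is refused whole if a number of a shift passes 1 or a number of a turn 1, either way. A call with a gripper value outside its range is refused whole. The fingers move at their own pace and stop on an object; "newtons" is the grip in N (left out, the last holds). Time passes only in rows, so rows that do not move let the fingers close. It gives the time, the measured TCP pose, the force, the opening and the grip force at its end, in the units of the state.
- r.read_state(): the state, without advancing time (a new reading comes with each control period).
- imaging.capture(name): name is "scene" or "side" or "wrist"; returns (picture, depth): 420x560x3 uint8, red, green, blue; 420x560 float32, m along the optical axis (not along the pixel's ray), 0 where there is no reading.
- imaging.camera_model(name): a dict with "fx", "fy", "cx", "cy" (pixels), "eye" and "attitude" of the camera in the world. Camera axes: x right, y down, z forward; pixel columns grow to the right and rows downward; lengths in m; the calibration is good to about 2 mm. A picture is of the moment at which its call begins: read the wrist's pose just before it. camera_model takes no time and is no camera call; for the wrist camera it gives the pose at the moment of the call.
- r.job_done(): hands the job in; it is judged then, once.
Trained networks look in the newest picture that a camera, given by its name, has taken for a name from the list of things; names that differ only in an ending like _2 or _b are one class to them, and where a whole thing is asked for, a point or a joint stands for the part that bears it (a point fixed in the world has none). Each returns a list of dicts, best first, with "p" (0 to 1); they miss things now and then, are a little off and sometimes report something else, mostly with a low value. They report only what shows in the picture. A call takes as long as a camera call. They do not tell look-alikes from the thing itself.
- nets.look_for(camera, query): "location" ([column, row] in pixels, amid what is visible of it).
- nets.regions_of(camera, query): "region" (420x560 bool, what is visible of it) and "location" ([column, row] in pixels, amid what is visible of it).
- nets.tip_of(camera, query): "location" ([column, row] in pixels: a listed point, or the origin of a listed thing).
The state is a dict: "time_s": time; "joint_positions": joint angles; "qd": joint speeds; "effort": joint torques, N m; "tool_pos": TCP position; "tool_rot": TCP orientation; "contact_force": force on the tool from outside, world axes, zero at the start; "moment": the same for the moment, N m; "gripper_width": opening from 0.0 (shut) to 1.0 (fully open); "gripper_force": force on a finger pad.
Only numpy, scipy, OpenCV 4.12 (cv2) and the standard library are available. Lean on these libraries where they do the work, as an engineer would, in place of code of your own. Each camera call takes 0.05 s, during which the arm holds its last target. There are 200 camera calls.

## Working session

There is one attempt and no reset: what is moved stays moved. The work goes in short steps, Python scripts to look and compute and a tool call to move; the robot and the scene stay as the last step left them, time stands still between calls to the robot, and variables do not carry over. Pictures are saved under pics/ and viewed, at most 10 in all, crops included, and the job is handed in when it is done.

Besides the shell and the picture viewer there is one more tool, called as a command line: name --pt "numbers of a row" for each row, then --argument value for the rest. play_rows: Moves the arm, as the interface text tells. Its arguments: {"type":"object","properties":{"hand":{"type":"array","items":{"type":"number"}},"linear":{"type":"array","items":{"type":"array","items":{"type":"number"}}},"yaw":{"type":"array","items":{"type":"number"}},"newtons":{"type":"number"}},"required":["hand","linear","yaw"]}

```bash
mkdir -p pics
cat > h.py <<'E'
import numpy as np, cv2
from scipy.spatial.transform import Rotation as R
from station import r, imaging, nets
def cap(n):
    m=imaging.camera_model(n); p,d=imaging.capture(n); return p,d,m
def rot(m):
    a=np.array(m["attitude"],float)
    return R.from_quat(a).as_matrix() if a.size==4 else a
def world(m,uv,z):
    uv=np.atleast_2d(uv).astype(float); z=np.atleast_1d(z)
    c=np.c_[(uv[:,0]-m["cx"])/m["fx"]*z,(uv[:,1]-m["cy"])/m["fy"]*z,z]
    return c@rot(m).T+np.array(m["eye"])
def cloud(m,d):
    v,u=np.mgrid[:420,:560]; w=world(m,np.c_[u.ravel(),v.ravel()],d.ravel()).reshape(420,560,3); w[d==0]=np.nan; return w
def ray(m,uv):
    c=np.array([(uv[0]-m["cx"])/m["fx"],(uv[1]-m["cy"])/m["fy"],1.]); c=rot(m)@c; return np.array(m["eye"]),c/np.linalg.norm(c)
def onz(m,uv,z):
    o,c=ray(m,uv); return o+c*(z-o[2])/c[2]
def tri(a,b):
    A=np.zeros((3,3));B=np.zeros(3)
    for o,c in(a,b):
        P=np.eye(3)-np.outer(c,c);A+=P;B+=P@o
    x=np.linalg.solve(A,B); return x,[np.linalg.norm((np.eye(3)-np.outer(c,c))@(x-o)) for o,c in(a,b)]
def save(n,p): cv2.imwrite("pics/"+n+".png",cv2.cvtColor(p,cv2.COLOR_RGB2BGR))
E
python3 - <<'E'
from h import *
np.set_printoptions(precision=4,suppress=True)
for n in("scene","side"):
    p,d,m=cap(n); save(n+"0",p); print(n,m)
    for q in("carrier","carrier_handle","chamber_mouth","grinder"):
        for o in nets.tip_of(n,q): print(q,np.round(o["location"],1),round(o["p"],2))
print(r.read_state())
E
```

```text
scene {'fx': 454.2919428939411, 'fy': 454.2919428939411, 'cx': 285.40635722271185, 'cy': 207.10796017246506, 'eye': array([1.2126, 1.0504, 0.8834]), 'attitude': array([ 0.2341,  0.8432, -0.466 , -0.1304])}
carrier [287.4 209.6] 0.65
carrier [269.4 200.1] 0.55
carrier [289.6 196.5] 0.55
carrier_handle [284.6 201.4] 0.57
carrier_handle [288.8 184. ] 0.51
carrier_handle [265.1 189.1] 0.47
chamber_mouth [269.5 203.8] 0.68
grinder [337.2 275.9] 0.93
side {'fx': 474.67242141611734, 'fy': 474.67242141611734, 'cx': 276.80831308303294, 'cy': 210.94709291483576, 'eye': array([ 0.5342, -0.9628,  1.0252]), 'attitude': array([ 0.9184, -0.0215,  0.0151, -0.3947])}
carrier [219.1 297.5] 0.78
carrier [239.3 277.1] 0.74
carrier [251.4 301.9] 0.61
carrier_handle [214.9 286.9] 0.83
carrier_handle [251.6 293.1] 0.81
carrier_handle [238.9 265.2] 0.74
carrier_handle [258.5 181. ] 0.17
chamber_mouth [257.9 143.2] 0.92
chamber_mouth [255.6 289.8] 0.45
grinder [257.8 182.5] 0.6
{'time_s': 0.5, 'joint_positions': array([-0.    ,  0.2406,  0.0049,  1.3352,  0.    ,  1.5708]), 'qd': array([-0.0008, -0.0015,  0.0003, -0.0014, -0.0005, -0.0002]), 'effort': array([  0.    , -37.1859,  25.2461,   0.0027,   0.    ,  -0.    ]), 'tool_pos': array([ 0.5   , -0.    ,  0.2313]), 'tool_rot': array([ 0.7071,  0.7071, -0.    , -0.    ]), 'contact_force': array([ 0.1684,  0.3757, -0.2437]), 'moment': array([ 0.0017, -0.0209,  0.0371]), 'gripper_force': 0.0, 'gripper_width': 1.0043224587388835}
```

Run:
```python
import cv2
a=cv2.imread("pics/side0.png"); cv2.imwrite("pics/sidecrop.png",cv2.resize(a[240:330,180:290],None,fx=6,fy=6,interpolation=cv2.INTER_CUBIC))
```

```text
(no output)
```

View pics/scene0.png

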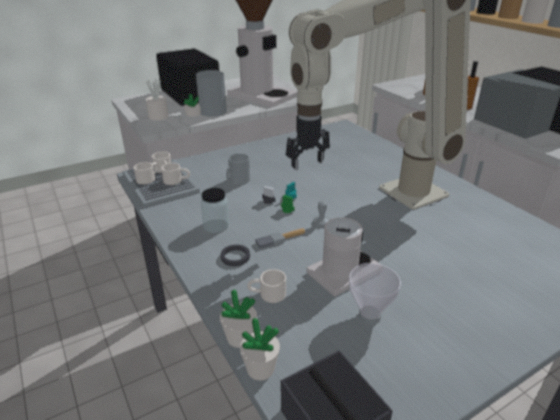

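View pics/side0.png

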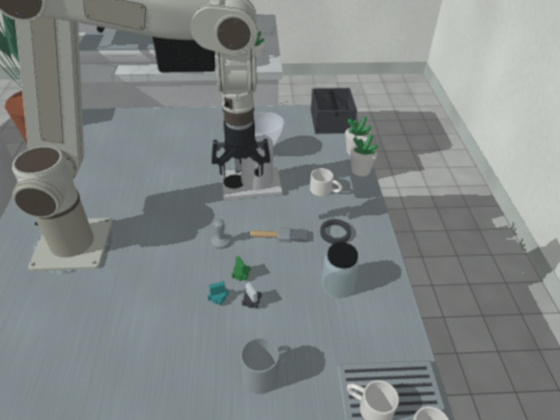

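View pics/sidecrop.png

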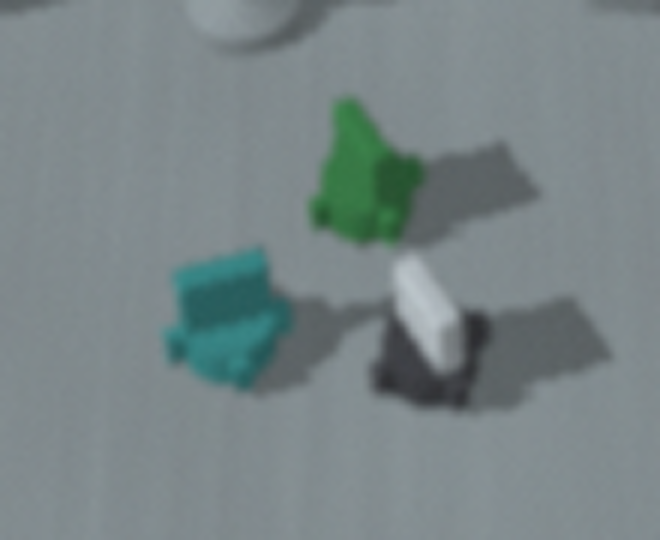

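The scene shows three lookalikes: turquoise at side (219,297), green at (240,270), and dark steel with an aluminium bar at (251,297), which is scene (269,195). The dark steel one fits the description, and the crop confirms it. The grinder mouth is near scene (343,228) and side (258,143), partly hidden by the gripper.

Run:
```python
from h import *
np.set_printoptions(precision=4,suppress=True)
p,d,m=cap("scene"); p2,d2,m2=cap("side")
print("handle",tri(ray(m,(265.1,189.1)),ray(m2,(251.6,293.1))))
print("carrier",tri(ray(m,(269.4,200.1)),ray(m2,(251.4,301.9))))
print("handle at z .043",onz(m,(265.1,189.1),.043),onz(m2,(251.6,293.1),.043))
print("others",onz(m2,(214.9,286.9),.043),onz(m2,(238.9,265.2),.043))
W=cloud(m,d); W2=cloud(m2,d2)
for w in (W,W2):
    s=(abs(w[...,2]-.17)<.006)&(abs(w[...,0]-.55)<.25)&(w[...,1]>.05)&(w[...,1]<.4); print(s.sum(),np.nanmedian(w[s],0),np.nanmin(w[s],0),np.nanmax(w[s],0))
print("mouth px",onz(m,(343,228),.17))
mw=imaging.camera_model("wrist"); s=r.read_state(); T=R.from_quat(s["tool_rot"]).as_matrix()
print("wristcam in tool",T.T@(mw["eye"]-s["tool_pos"]),"\n",T.T@rot(mw),mw["fx"]); print(T)
for q in("tamper","brush","cup","hopper","milk_jug","bean_jar"):
    o=nets.tip_of("side",q)
    if o: print(q,onz(m2,o[0]["location"],0)[:2],round(o[0]["p"],2))
```

```text
handle (array([ 0.521 , -0.2342,  0.048 ]), [np.float64(0.002689630393656356), np.float64(0.0026896303936562835)])
carrier (array([ 0.5146, -0.2249,  0.0014]), [np.float64(0.002523904562247483), np.float64(0.0025239045622472128)])
handle at z .043 [ 0.5199 -0.2417  0.043 ] [ 0.5184 -0.2291  0.043 ]
others [ 0.4245 -0.2054  0.043 ] [ 0.4856 -0.1356  0.043 ]
530 [0.5453 0.2538 0.1677] [0.4897 0.197  0.164 ] [0.5929 0.3024 0.1716]
148 [0.5606 0.2632 0.1706] [0.5389 0.1907 0.1644] [0.5912 0.3001 0.1758]
mouth px [0.5446 0.252  0.17  ]
wristcam in tool [ 0.0717  0.     -0.1422] 
 [[-0.0001 -0.9587 -0.2845]
 [ 1.     -0.0002  0.0004]
 [-0.0004 -0.2845  0.9587]] 367.9581769384464
[[ 0.  1. -0.]
 [ 1. -0. -0.]
 [-0. -0. -1.]]
tamper [ 0.4302 -0.0072] 0.97
brush [0.6031 0.0099] 0.77
cup [0.7472 0.2129] 0.66
hopper [0.5539 0.4877] 0.73
milk_jug [ 0.5297 -0.4267] 0.92
bean_jar [ 0.7584 -0.1767] 0.73
```

play_rows --hand '[0, 0, 0, 0, 0, 0, 0, 0, 0, 0, 0, 0]' --pt "0.8 0.15 -0.3" --pt "0.8 0.15 -0.3" --pt "0.8 0.15 -0.3" --pt "0.8 0.15 -0.3" --pt "0.8 0.15 -0.3" --pt "0.8 0.15 -0.3" --pt "0.8 0.15 -0.3" --pt "0.8 0.15 -0.3" --pt "0.8 0.15 0" --pt "0.8 0.15 0" --pt "0 0 0" --pt "0 0 0" --yaw '[0, 0, 0, 0, 0, 0, 0, 0, 0, 0, 0, 0]'

```text
time_s: 2.1
tool_pos: [0.5373, 0.2001, 0.2909]
tool_rot: [0.707, 0.707, -0.0, -0.0]
contact_force: [-0.6, -0.1, 0.5]
gripper_width: 0.999
gripper_force: 0.0
```

```bash
cat > look.py <<'E'
import sys,pickle
from h import *
np.set_printoptions(precision=4,suppress=True)
n=sys.argv[1]
s=r.read_state(); p,d,m=cap("wrist"); save(n,p)
t={q:[(o["location"],o["p"]) for o in nets.tip_of("wrist",q)] for q in sys.argv[2:]}
pickle.dump((s,p,d,m,t),open(n+".pkl","wb"))
print(s["time_s"],s["tool_pos"],s["tool_rot"],t)
E
python3 look.py g1 chamber_mouth grinder
```

```text
2.1 [0.5373 0.2001 0.2909] [ 0.7068  0.7074 -0.0005 -0.    ] {'chamber_mouth': [([276.6, 142.3], 0.71)], 'grinder': [([277.9, 129.4], 0.65)]}
```

play_rows --hand '[0, 0, 0, 0, 0]' --pt "0.8 0.1 0" --pt "0.8 0.1 0" --pt "0.5 0 0" --pt "0 0 0" --pt "0 0 0" --yaw '[0, 0, 0, 0, 0]'

```text
time_s: 2.75
tool_pos: [0.5424, 0.2519, 0.2913]
tool_rot: [0.707, 0.707, -0.0, 0.0]
contact_force: [0.5, -0.5, 0.6]
gripper_width: 1.004
gripper_force: 0.0
```

```bash
python3 look.py g2 chamber_mouth grinder
python3 - <<'E'
import cv2,numpy as np
a=[cv2.resize(cv2.imread(f"pics/g{i}.png"),(400,300)) for i in(1,2)]
cv2.imwrite("pics/g12.png",np.hstack(a))
E
```

```text
2.75 [0.5424 0.2519 0.2913] [ 0.7071  0.7071 -0.0003  0.0002] {'chamber_mouth': [([271.3, 214.0], 0.64)], 'grinder': [([271.7, 172.5], 0.95)]}
```

View pics/g12.png

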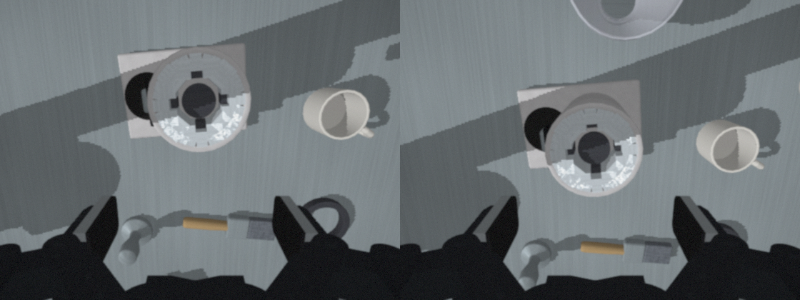

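Both wrist views show the mouth (full-scale pixels (277,142) and (271,211)), with the slots visible, the cup to its right and the hopper behind.

```bash
cat > mouth.py <<'E'
import pickle
from h import *
from scipy.optimize import minimize
np.set_printoptions(precision=4,suppress=True)
def fit(m,d,z,c0,thr=.004):
    v,u=np.mgrid[:420,:560]
    W=cloud(m,d); n=np.c_[(u.ravel()-m["cx"])/m["fx"],(v.ravel()-m["cy"])/m["fy"],np.ones(u.size)]@rot(m).T
    o=np.array(m["eye"]); P=(o+n*((z-o[2])/n[:,2])[:,None]).reshape(420,560,3)
    s=np.hypot(P[...,0]-c0[0],P[...,1]-c0[1])<.045
    q=P[s][:,:2]; h=(W[s][:,2]<z-thr)|np.isnan(W[s][:,2])
    def prob(x):
        e=q-x[:2]; c,sn=np.cos(x[2]),np.sin(x[2]); a=e[:,0]*c+e[:,1]*sn; b=-e[:,0]*sn+e[:,1]*c
        slot=lambda a,b:np.minimum(.030-abs(a),.0058-abs(b))
        sd=np.maximum(.023-np.hypot(a,b),np.maximum(slot(a,b),slot(b,a)))
        return 1/(1+np.exp(-np.clip(sd/.0006,-30,30)))
    f=lambda x:np.mean((prob(x)-h)**2)
    best=min((minimize(f,[*(q[h].mean(0)),y],method="Nelder-Mead",options=dict(initial_simplex=np.array([[*q[h].mean(0),y]]*4)+np.vstack([np.zeros(3),np.diag([.002,.002,.08])]),xatol=1e-5,fatol=1e-8)) for y in np.linspace(-.6,.6,7)),key=lambda o:o.fun)
    rim=W[(np.hypot(P[...,0]-c0[0],P[...,1]-c0[1])<.042)&(np.hypot(P[...,0]-c0[0],P[...,1]-c0[1])>.034)][:,2]
    return best.x,best.fun,np.nanmedian(rim),h.sum()
if __name__=="__main__":
    D=[pickle.load(open(f"g{i}.pkl","rb")) for i in(1,2)]
    print("tri",tri(*[ray(x[3],x[4]["chamber_mouth"][0][0]) for x in D]))
    for s,p,d,m,t in D:
        print(fit(m,d,.17,(.545,.254)))
E
python3 mouth.py
```

```text
tri (array([0.5404, 0.2456, 0.1751]), [np.float64(0.0006850668119608226), np.float64(0.000685066811960868)])
(array([0.5411, 0.2448, 0.0832]), np.float64(0.0545660918488362), np.float64(0.1695602399633626), np.int64(4708))
(array([0.5412, 0.2452, 0.0816]), np.float64(0.04532000860135628), np.float64(0.16961293729022708), np.int64(3812))
```

play_rows --hand '[0, 0, 0, 0, 0, 0, 0, 0, 0, 0, 0, 0]' --pt "-1 -0.05 0" --pt "-1 -0.05 0" --pt "-1 -0.05 0" --pt "-1 -0.05 0" --pt "-1 -0.05 0" --pt "-1 -0.05 0" --pt "-1 -0.05 0" --pt "-1 -0.05 0" --pt "-1 -0.05 0" --pt "-1 -0.05 0" --pt "-1 -0.05 0" --pt "-1 -0.05 0" --yaw '[0, 0, 0, 0, 0, 0, 0, 0, 0, 0, 0, 0]'

```text
time_s: 4.1
tool_pos: [0.527, -0.0491, 0.2916]
tool_rot: [0.707, 0.707, 0.0, 0.0]
contact_force: [0.3, -0.1, 0.1]
gripper_width: 0.999
gripper_force: 0.0
```

play_rows --hand '[0, 0, 0, 0, 0, 0, 0, 0]' --pt "-1 -0.05 0.4" --pt "-1 -0.05 0.4" --pt "-1 -0.05 0.4" --pt "-1 -0.05 0.4" --pt "-1 -0.05 0.4" --pt "-1 -0.05 0.4" --pt "0 0 0" --pt "0 0 0" --yaw '[0, 0, 0, 0, 0, 0, 0, 0]'

```text
time_s: 4.9
tool_pos: [0.5194, -0.1981, 0.2312]
tool_rot: [0.708, 0.706, 0.0, -0.0]
contact_force: [0.7, -0.3, 0.2]
gripper_width: 1.002
gripper_force: 0.0
```

```bash
python3 look.py c1 carrier_handle carrier
```

```text
4.9 [ 0.5194 -0.1981  0.2312] [ 0.7078  0.7064  0.     -0.0004] {'carrier_handle': [([267.5, 212.7], 0.93), ([175.2, 201.3], 0.84), ([238.8, 115.8], 0.74)], 'carrier': [([243.9, 114.6], 0.96), ([270.8, 205.6], 0.95), ([188.2, 188.1], 0.56)]}
```

play_rows --hand '[0, 0, 0, 0]' --pt "-0.8 0 0" --pt "-0.8 0 0" --pt "0 0 0" --pt "0 0 0" --yaw '[0, 0, 0, 0]'

```text
time_s: 5.45
tool_pos: [0.5202, -0.2368, 0.2317]
tool_rot: [0.707, 0.707, 0.0, 0.0]
contact_force: [0.3, -0.7, 0.1]
gripper_width: 1.002
gripper_force: 0.0
```

```bash
python3 look.py c2 carrier_handle carrier
python3 - <<'E'
import cv2,numpy as np
a=[cv2.resize(cv2.imread(f"pics/c{i}.png"),(400,300)) for i in(1,2)]
cv2.imwrite("pics/c12.png",np.hstack(a))
E
```

```text
5.45 [ 0.5202 -0.2368  0.2317] [0.707  0.7073 0.0003 0.0001] {'carrier_handle': [([172.0, 159.3], 0.84), ([267.5, 171.7], 0.82), ([238.4, 69.3], 0.76)], 'carrier': [([244.6, 73.1], 0.85), ([270.2, 170.6], 0.8), ([182.0, 151.3], 0.64), ([504.2, 119.4], 0.38)]}
```

View pics/c12.png

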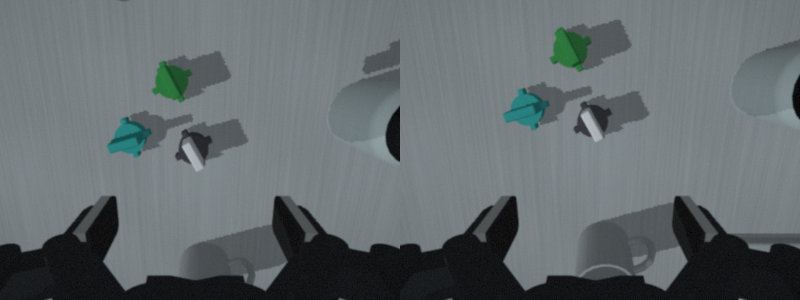

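Both views show the dark carrier with its aluminium bar at (268,213) in c1 and (268,172) in c2. Turquoise is to its left, green is above, and the jug is nearer the bottom.

Run:
```python
from h import *; import pickle
np.set_printoptions(precision=4,suppress=True)
D=[pickle.load(open(f"c{i}.pkl","rb")) for i in(1,2)]
px=[(267.5,212.7),(267.5,171.7)]
print(tri(*[ray(x[3],u) for x,u in zip(D,px)]))
for s,p,d,m,t in D:
    W=cloud(m,d); near=np.hypot(W[...,0]-.52,W[...,1]+.231)<.045
    top=near&(W[...,2]>.055)&(W[...,2]<.066)
    q=W[top]; rr=cv2.minAreaRect((q[:,:2]*1e4).astype(np.float32)); 
    c=q[:,:2].mean(0); ev,V=np.linalg.eigh(np.cov(q[:,:2].T)); a=V[:,1]
    print("top",top.sum(),q.mean(0),"yaw",np.arctan2(a[1],a[0]),rr, np.median(q[:,2]))
    body=near&(W[...,2]<.03)&(W[...,2]>.02); b=W[body][:,:2]; print("body z",np.median(W[body][:,2]),b.min(0),b.max(0),(b.min(0)+b.max(0))/2)
    # neighbours
    for nm,x in(("teal",(.4245,-.2054)),("green",(.4856,-.1356))):
        k=(np.hypot(W[...,0]-x[0],W[...,1]-x[1])<.05)&(W[...,2]>.02)&(W[...,2]<.07); print(nm,W[k].min(0),W[k].max(0))
```

```text
(array([ 0.5147, -0.2249,  0.0426]), [np.float64(0.0006353582474923321), np.float64(0.0006353582474923187)])
top 582 [ 0.5168 -0.2259  0.0593] yaw 2.074664992736918 ((5169.65576171875, -2269.335205078125), (120.95964813232422, 399.9455871582031), 28.548471450805664) 0.05939125869110695
body z 0.02542518533821747 [ 0.4912 -0.2494] [ 0.5428 -0.2011] [ 0.517  -0.2252]
teal [ 0.4023 -0.2383  0.0201] [ 0.4576 -0.1835  0.0617]
green [ 0.4636 -0.1622  0.02  ] [ 0.5149 -0.1106  0.062 ]
top 630 [ 0.5169 -0.2262  0.0594] yaw 2.0773950311933707 ((5169.6552734375, -2268.701416015625), (120.43893432617188, 398.3037109375), 28.99236488342285) 0.05942280519247825
body z 0.02540027583755783 [ 0.491  -0.2502] [ 0.5422 -0.2012] [ 0.5166 -0.2257]
teal [ 0.409  -0.2388  0.02  ] [ 0.4574 -0.1837  0.0616]
green [ 0.4635 -0.1624  0.0201] [ 0.515  -0.1107  0.0618]
```

play_rows --hand '[0.5, 0.5, 0.5, 0.5, 0.5, 0.5, 0.5, 0.5, 0.5, 0.5, 0.5]' --pt "0.42 -0.13 0" --pt "0 0 0" --pt "0 0 0.7" --pt "0 0 0.7" --pt "0 0 0.7" --pt "0 0 0.7" --pt "0 0 0.7" --pt "0 0 0.7" --pt "0 0 0.6" --pt "0 0 0" --pt "0 0 0" --yaw '[0, -0.8, -0.8, -0.8, -0.8, -0.8, -0.8, -0.98, 0, 0, 0]' --newtons 90

```text
time_s: 6.7
tool_pos: [0.5166, -0.2262, 0.1116]
tool_rot: [0.508, 0.861, 0.0, -0.0]
contact_force: [0.3, -0.7, 1.0]
gripper_width: 0.5
gripper_force: 0.0
```

```bash
cat > st.py <<'E'
from h import *
np.set_printoptions(precision=4,suppress=True)
s=r.read_state(); T=R.from_quat(s["tool_rot"]).as_matrix()
print(s["time_s"],s["tool_pos"],"toolx deg",np.degrees(np.arctan2(T[1,0],T[0,0])),"tilt",T[:2,2],s["contact_force"],s["gripper_width"])
for nm,t in (("carrier",(.5169,-.2262,.031)),("mouth",(.5411,.2450,.17))):
    print(nm,T.T@(np.array(t)-s["tool_pos"])/.025)
E
python3 st.py; python3 look.py c3
```

```text
6.7 [ 0.5166 -0.2262  0.1116] toolx deg 118.94279734517146 tilt [-0.0004  0.0004] [ 0.3371 -0.6935  0.9519] 0.49965221039122915
carrier [-0.0083  0.0092  3.2233]
mouth [16.02    9.9765 -2.3304]
6.7 [ 0.5166 -0.2262  0.1116] [ 0.508   0.8614  0.0001 -0.0003] {}
```

View pics/c3.png

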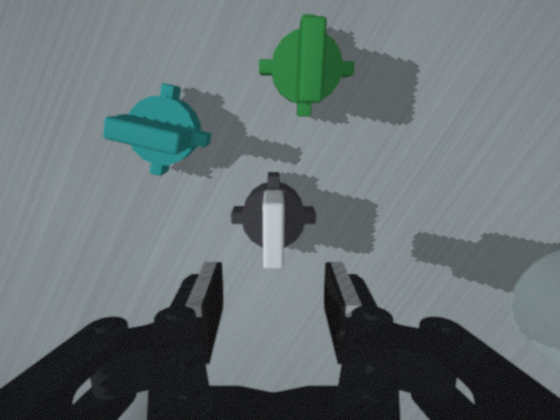

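The dark carrier's bar, at (273,230), is centred between the open fingers and lines up with the gripper. I'll descend and grip.

play_rows --hand '[0.5, 0.5, 0.5, 0.5, 0.5, 0.5, 0.5, 1, 1, 1, 1, 1]' --pt "0 0 0.6" --pt "0 0 0.6" --pt "0 0 0.6" --pt "0 0 0.6" --pt "0 0 0.5" --pt "0 0 0.3" --pt "0 0 0" --pt "0 0 0" --pt "0 0 0" --pt "0 0 0" --pt "0 0 0" --pt "0 0 0" --yaw '[0, 0, 0, 0, 0, 0, 0, 0, 0, 0, 0, 0]' --newtons 90

```text
time_s: 7.95
tool_pos: [0.5175, -0.2274, 0.0324]
tool_rot: [0.508, 0.861, 0.0, 0.001]
contact_force: [-0.5, -0.6, 5.8]
gripper_width: 0.123
gripper_force: 88.6
```

play_rows --hand '[1, 1, 1, 1, 1, 1, 1, 1, 1, 1, 1, 1]' --pt "0 0 0" --pt "0 0 -0.5" --pt "0 0 -0.8" --pt "0 0 -0.9" --pt "0 0 -0.9" --pt "0 0 -0.9" --pt "0 0 -0.9" --pt "0 0 -0.9" --pt "0 0 -0.9" --pt "0 0 -0.9" --pt "0 0 0" --pt "0 0 0" --yaw '[0, 0, 0, 0.8, 0.8, 0.8, 0.8, 0.8, 0.83, 0, 0, 0]'

```text
time_s: 9.15
tool_pos: [0.5166, -0.2269, 0.221]
tool_rot: [0.677, 0.736, 0.0, -0.0]
contact_force: [-0.3, -0.2, -2.3]
gripper_width: 0.123
gripper_force: 87.9
```

```bash
python3 st.py; python3 look.py l1 carrier_handle
```

```text
9.15 [ 0.5166 -0.2269  0.221 ] toolx deg 94.76057496769828 tilt [-0.0001  0.0001] [-0.28   -0.2104 -2.3406] 0.1226211273604006
carrier [0.0239 0.0163 7.6008]
mouth [18.7272  2.5448  2.0428]
9.15 [ 0.5166 -0.2269  0.221 ] [ 0.6771  0.7359  0.     -0.0001] {'carrier_handle': [([248.5, 79.5], 0.93), ([271.0, 288.0], 0.68), ([174.5, 163.7], 0.61), ([514.1, 153.7], 0.31)]}
```

View pics/l1.png

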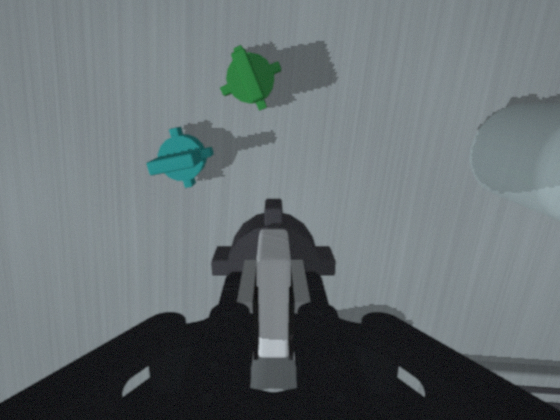

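The carrier is held straight, with its core top at (273,240) and its lugs at (273,208), (222,260) and (325,260). Next I'll measure its pose in the tool frame.

```bash
cat > held.py <<'E'
from h import *; import pickle,sys
np.set_printoptions(precision=4,suppress=True)
s,p,d,m,t=pickle.load(open(sys.argv[1],"rb"))
T=R.from_quat(s["tool_rot"]).as_matrix(); Q=(cloud(m,d)-s["tool_pos"])@T   # tool frame
ok=(np.hypot(Q[...,0],Q[...,1])<.036)&(Q[...,2]<.04)&(Q[...,2]>-.04)
h,e=np.histogram(Q[ok][:,2],bins=np.arange(-.04,.041,.002)); print([(round(a*1e3),int(b)) for a,b in zip(e,h) if b>15])
top=ok&(abs(Q[...,2]+.0275)<.004)&(abs(Q[...,1])<.012); q=Q[top]; print("bar top",len(q),q.mean(0),q.min(0),q.max(0),cv2.minAreaRect((q[:,:2]*1e4).astype(np.float32)))
core=ok&(Q[...,2]>.002)&(Q[...,2]<.011)&(Q[...,0]>-.03); q=Q[core]; print("core",len(q),q.min(0),q.max(0))
A=np.c_[q[:,:2],np.ones(len(q))]; print("plane",np.linalg.lstsq(A,q[:,2],rcond=None)[0])
# lugs at +-y (|y|>.0225)
for sg in(1,-1):
    l=q[(sg*q[:,1]>.0225)]; print("lug y",sg,len(l),l.mean(0),np.percentile(l[:,0],[2,98]),l[:,1].min(),l[:,1].max())
l=q[q[:,0]>.0235]; print("lug x",len(l),l.mean(0),np.percentile(l[:,1],[2,98]),l[:,0].max())
E
python3 held.py l1.pkl
python3 - <<'E'
from mouth import *
for i in(1,2):
    s,p,d,m,t=pickle.load(open(f"g{i}.pkl","rb")); print(fit(m,d,.1697,(.5411,.245)))
E
```

```text
[(-40, 130), (-38, 722), (-36, 205), (-34, 166), (-32, 154), (-30, 429), (-28, 2918), (-26, 375), (-24, 247), (-22, 243), (-20, 213), (-18, 231), (-16, 207), (-14, 209), (-12, 187), (-10, 165), (-8, 148), (-6, 109), (-4, 69), (-2, 47), (0, 44), (2, 42), (4, 208), (6, 1711), (8, 827), (10, 194), (12, 166), (14, 142), (16, 165), (18, 117), (20, 150), (22, 122), (24, 122), (26, 67), (28, 27)]
bar top 3562 [ 0.0038  0.0001 -0.0272] [-0.0195 -0.0119 -0.0315] [ 0.0211  0.0119 -0.0235] ((12.26202392578125, -18.9591064453125), (407.9913024902344, 230.76869201660156), 12.5673246383667)
core 2907 [-0.0031 -0.0278  0.002 ] [0.029 0.028 0.011]
plane [-0.0047  0.001   0.0075]
lug y 1 208 [0.0013 0.0252 0.009 ] [-0.0028  0.0048] 0.02259255280849058 0.027965467759959152
lug y -1 195 [ 0.0013 -0.0251  0.0089] [-0.0028  0.0048] -0.027841106991183848 -0.02251083962440728
lug x 230 [0.0263 0.0002 0.0089] [-0.0035  0.0038] 0.029006438738442848
(array([0.5411, 0.2448, 0.0834]), np.float64(0.018791157484747904), np.float64(0.16966562425604786), np.int64(4207))
(array([0.5412, 0.2451, 0.0818]), np.float64(0.01611591375840169), np.float64(0.16968569280620982), np.int64(3465))
```

play_rows --hand '[1, 1, 1, 1, 1, 1, 1, 1, 1, 1, 1, 1]' --pt "0.9 0.12 -0.4" --pt "0.9 0.12 -0.4" --pt "0.9 0.12 -0.2" --pt "0.9 0.12 0" --pt "0.9 0.12 0" --pt "0.9 0.12 0" --pt "0.9 0.12 0" --pt "0.9 0.12 0" --pt "0.9 0.12 0" --pt "0.9 0.12 0" --pt "0.9 0.12 0" --pt "0.9 0.12 0" --yaw '[0, 0, 0, 0, 0, 0, 0, 0, 0, 0, 0, 0]'

```text
time_s: 10.45
tool_pos: [0.5292, 0.0459, 0.2444]
tool_rot: [0.677, 0.736, -0.001, -0.001]
contact_force: [0.9, -0.8, -2.3]
gripper_width: 0.126
gripper_force: 87.9
```

play_rows --hand '[1, 1, 1, 1, 1, 1, 1, 1, 1, 1, 1, 1]' --pt "0.9 0.12 0" --pt "0.9 0.12 0" --pt "0.9 0.12 0" --pt "0.9 0.12 0" --pt "0.9 0.12 0" --pt "0.9 0.12 0" --pt "0.9 0.12 0" --pt "0.8 0.12 0" --pt "0.7 0.12 0" --pt "0.09 0.02 0" --pt "0 0 0" --pt "0 0 0" --yaw '[0, 0, 0, 0, 0, 0, 0, 0, 0, 0, 0, 0]'

```text
time_s: 11.65
tool_pos: [0.5412, 0.2431, 0.2459]
tool_rot: [0.677, 0.736, -0.001, -0.0]
contact_force: [1.1, -0.2, -1.8]
gripper_width: 0.124
gripper_force: 87.9
```

```bash
python3 st.py; python3 look.py h1; python3 held.py h1.pkl
```

```text
11.65 [0.5412 0.2431 0.2459] toolx deg 94.71076517562229 tilt [-0.0009 -0.0009] [ 1.071  -0.2423 -1.8235] 0.12371534042638249
carrier [-18.6207  -2.5022   8.6131]
mouth [0.0795 0.0052 3.0355]
11.65 [0.5412 0.2431 0.2459] [ 0.6774  0.7356 -0.0006 -0.    ] {}
[(-40, 132), (-38, 736), (-36, 189), (-34, 163), (-32, 166), (-30, 400), (-28, 2965), (-26, 363), (-24, 250), (-22, 239), (-20, 223), (-18, 221), (-16, 204), (-14, 207), (-12, 187), (-10, 171), (-8, 150), (-6, 104), (-4, 67), (-2, 48), (0, 51), (2, 31), (4, 179), (6, 1723), (8, 877), (10, 169), (12, 168), (14, 143), (16, 144), (18, 145), (20, 134), (22, 135), (24, 124), (26, 63), (28, 24)]
bar top 3585 [ 0.0038  0.0001 -0.0272] [-0.0194 -0.0117 -0.0315] [ 0.0211  0.0119 -0.0235] ((15.2001953125, -19.107940673828125), (407.16357421875, 230.64601135253906), 12.999505043029785)
core 2903 [-0.0032 -0.0279  0.0021] [0.0293 0.0279 0.011 ]
plane [0.0031 0.0006 0.0074]
lug y 1 206 [0.0013 0.0252 0.0089] [-0.0029  0.0049] 0.022581349175862513 0.02793809076153754
lug y -1 198 [ 0.0014 -0.0251  0.0089] [-0.0028  0.0051] -0.027905078956764817 -0.022541234743465526
lug x 231 [0.0264 0.0002 0.009 ] [-0.0035  0.0038] 0.029322693361152282
```

View pics/h1.png

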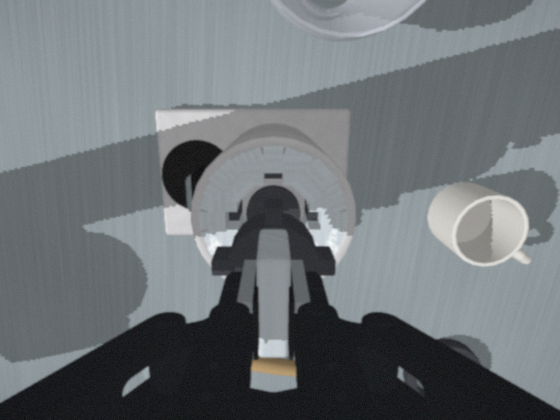

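The carrier hovers above the mouth, with the slot at (273,176) and the lug column (273) in line, and its pose in the grip hasn't changed. Lowering now.

play_rows --hand '[1, 1, 1, 1, 1, 1, 1, 1, 1, 1]' --pt "0.035 0 0.2" --pt "0 0 0.3" --pt "0 0 0.3" --pt "0 0 0.3" --pt "0 0 0.2" --pt "0 0 0.2" --pt "0 0 0.2" --pt "0 0 0.15" --pt "0 0 0" --pt "0 0 0" --yaw '[0, 0, 0, 0, 0, 0, 0, 0, 0, 0]'

```text
time_s: 12.7
tool_pos: [0.5413, 0.2448, 0.2001]
tool_rot: [0.677, 0.736, 0.0, 0.0]
contact_force: [1.5, 0.1, -2.3]
gripper_width: 0.121
gripper_force: 87.9
```

```bash
python3 st.py
```

```text
12.7 [0.5413 0.2448 0.2001] toolx deg 94.75396619612474 tilt [0.0001 0.0001] [ 1.5128  0.0527 -2.3453] 0.12070705406539581
carrier [-18.6961  -2.5358   6.764 ]
mouth [ 0.0072 -0.0083  1.2057]
```

play_rows --hand '[1, 1, 1, 1, 1, 1, 1]' --pt "-0.03 0 0" --pt "0 0 0.1" --pt "0 0 0.1" --pt "0 0 0.1" --pt "0 0 0.1" --pt "0 0 0" --pt "0 0 0" --yaw '[0, 0, 0, 0, 0, 0, 0]'

```text
time_s: 13.4
tool_pos: [0.5412, 0.244, 0.1899]
tool_rot: [0.677, 0.736, -0.0, -0.0]
contact_force: [-0.8, 0.7, -2.2]
gripper_width: 0.122
gripper_force: 87.9
```

The lugs are meshed with no contact force. Pressing down.

play_rows --hand '[1, 1, 1, 1, 1, 1]' --pt "0 0 0.1" --pt "0 0 0.1" --pt "0 0 0.1" --pt "0 0 0.08" --pt "0 0 0" --pt "0 0 0" --yaw '[0, 0, 0, 0, 0, 0]'

```text
time_s: 14.0
tool_pos: [0.5417, 0.2442, 0.1823]
tool_rot: [0.677, 0.736, 0.001, 0.0]
contact_force: [-1.7, -1.1, 7.5]
gripper_width: 0.123
gripper_force: 89.2
```

play_rows --hand '[1, 1, 1, 1, 1, 1]' --pt "0 0 0.08" --pt "0 0 0.08" --pt "0 0 0.04" --pt "0 0 0" --pt "0 0 0" --pt "0 0 0" --yaw '[0, 0, 0, 0, 0, 0]'

```text
time_s: 14.6
tool_pos: [0.5417, 0.2443, 0.1784]
tool_rot: [0.677, 0.736, 0.002, 0.001]
contact_force: [-4.0, -1.5, 12.3]
gripper_width: 0.123
gripper_force: 89.8
```

play_rows --hand '[1, 1, 1, 1, 1, 1]' --pt "0 -0.01 0.06" --pt "0 -0.01 0.04" --pt "0 0 0" --pt "0 0 0" --pt "0 0 0" --pt "0 0 0" --yaw '[0, 0, 0, 0, 0, 0]'

```text
time_s: 15.2
tool_pos: [0.5417, 0.2443, 0.1783]
tool_rot: [0.677, 0.736, 0.003, 0.001]
contact_force: [-5.5, -2.4, 21.1]
gripper_width: 0.122
gripper_force: 91.2
```

```bash
python3 st.py; python3 look.py f1; python3 held.py f1.pkl | tail -6
python3 - <<'E'
from h import *; import pickle
s,p,d,m,t=pickle.load(open("f1.pkl","rb")); W=cloud(m,d)
rr=np.hypot(W[...,0]-.5411,W[...,1]-.245); a=np.arctan2(W[...,1]-.245,W[...,0]-.5411)
k=(rr>.033)&(rr<.045)&(W[...,2]>.15)&(W[...,2]<.18)&(a>.3)&(a<2.8); print("rim",np.median(W[k][:,2]),k.sum())
cv2.imwrite("pics/f1c.png",cv2.cvtColor(cv2.resize(p[140:300,160:400],None,fx=3,fy=3),cv2.COLOR_RGB2BGR))
E
```

```text
15.2 [0.5417 0.2443 0.1783] toolx deg 94.74686091992218 tilt [0.0058 0.0023] [-5.4969 -2.3594 21.08  ] 0.12192530094781652
carrier [-18.6826  -2.5814   5.8416]
mouth [ 0.0308 -0.0241  0.3309]
15.2 [0.5417 0.2443 0.1783] [0.6772 0.7358 0.0028 0.0013] {}
bar top 3582 [ 0.0038  0.0001 -0.0272] [-0.0194 -0.0118 -0.0315] [ 0.0212  0.0119 -0.0235] ((15.067886352539062, -18.978988647460938), (407.7061767578125, 230.11024475097656), 12.865968704223633)
core 9333 [-0.0208 -0.0359  0.002 ] [0.036  0.0359 0.011 ]
plane [0.0045 0.0053 0.0082]
lug y 1 2036 [0.0035 0.0285 0.0088] [-0.0172  0.0244] 0.022500868883984046 0.03594828158749592
lug y -1 1989 [ 0.0034 -0.0285  0.0085] [-0.0174  0.0243] -0.035905499032726336 -0.022507583419589288
lug x 2333 [0.0287 0.0001 0.0087] [-0.0231  0.0231] 0.03596214976695444
rim 0.16966562812947797 6242
```

View pics/f1c.png

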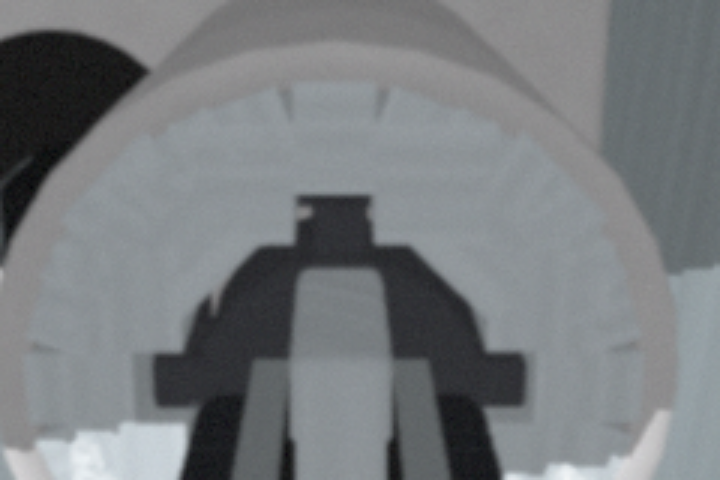

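The lugs sit in the slots flush with the rim, with the far lug at (335,215) in the crop and the side lugs at (180,380) and (505,380). The last push raised the force by 9 N with no further travel, so the carrier is bottomed out.

```bash
python3 -c "
from station import r
print(r.job_done())"
```

```text
the job is handed in; nothing more can be done
None
```

I put the burr carrier back in the grinder chamber with its lugs meshed, pressed it fully home with the lug tops flush with the rim, and handed the job in at about 15 s with the gripper still holding it down; the verdict was not shown.

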